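Sort the left-over dressing supplies into their trays

TASK

Put the supplies left lying on the worktop away by kind: both needle packets flat on the floor of the nearly square white tray, side by side and not one on the other; both tape rolls standing on end on the floor of the round steel dish; and the pen lying flat along the long grey trough. Leave the gauze pad and the brown bottle where they are.

Things in the scene. Friction and masses are not known exactly. Their poses are not given: they have to be found in the camera images.
- packet_1_centre (a point): Needle packet 1 of two alike: flat sealed blister packet, white with dark red ends, 30 x 86 x 9 mm, lying flat at the start. This point is its centre, 4.5 mm above what it lies on. z is up, y runs along its 86 mm length, x across its 30 mm width (grip across x).
- packet_2_centre (a point): Needle packet 2 of two alike: flat sealed blister packet, white with dark red ends, 30 x 86 x 9 mm, lying flat at the start. This point is its centre, 4.5 mm above what it lies on. z is up, y runs along its 86 mm length, x across its 30 mm width (grip across x).
- short_roll_centre (a point): The shorter roll of cream surgical tape: upright cylinder 33 mm in diameter and 34 mm high, standing on its end. This point is its centre, 17 mm above what it stands on; z is its axis, up. Grip across the diameter.
- tall_roll_centre (a point): The taller roll of cream surgical tape: upright cylinder 33 mm in diameter and 50 mm high, standing on its end. This point is its centre, 25 mm above what it stands on; z is its axis, up. Grip across the diameter.
- pen_centre (a point): Ballpoint pen with a blue cap, 136 mm long, about 9 mm thick, lying on its side. This point is at its middle, 4.5 mm above what it lies on. y runs along the pen, z is up at the start, x across it (grip across x).
- packet_tray: The nearly square white tray with a grey rim, open above, fixed to the worktop: 118 (x) x 146 (y) x 16 mm outside, 112 x 140 mm inside, walls 3 mm, rim top (beaded) 18 mm above the worktop. Origin at the centre of its underside; its flat inner floor lies 3 mm above that. x is its short side, y its long side, z up. Packets fit side by side with their length along x.
- round_dish: The round steel dish, open above, fixed to the worktop: 148 mm across the rim, flat inner floor about 126 mm across, rim top 28 mm above the worktop. Origin at the centre of its underside; the inner floor lies 3 mm above that; z up.
- pen_trough: The long narrow grey trough, open above, fixed to the worktop: 74 (x) x 184 (y) x 14 mm outside, 68 x 178 mm inside, walls 3 mm, rim top (beaded) 16 mm above the worktop. Origin at the centre of its underside; its flat inner floor lies 3 mm above that. y runs along its length, x across, z up.
- gauze_centre (a point): A folded white gauze pad, 37 (x) x 57 (y) x 10 mm, lying among the things to be sorted; it is not part of the job and stays where it is. This point is its centre, 5 mm above the worktop.
- brown_bottle_centre (a point): A brown glass bottle with a black cap, 60 mm in diameter and 142 mm high, standing near the containers; it is not part of the job and stays where it is. This point is on its axis, 71 mm above the worktop.
There are look-alikes about, which are no part of the job. What is shaped like the part that bears packet_2_centre but turquoise is not meant.

How it is judged:
By the outcome, as a careful person would: the job done as asked, in the order asked, and still so for the second after the job is handed in, with the robot touching nothing.
It also fails if it takes over 141 s, if anything falls off the work surface, if the arm or the gripper's body presses on something with over 40 N, if the wrist force passes 120 N, or if a joint passes its speed limit or range.

ROBOT

A 7-joint arm with a two-finger parallel gripper is mounted at the origin on a cart in front of the work surface, level with it; the furniture and walls round the work are solid. World frame = base frame: x ahead of the robot, y to its left, z up, the work surface at z = 0. Lengths are in m, angles in degrees, forces in N, time in s.
With the tool pointing down it reaches from about 0.425 to 0.875 m from the base axis. Payload 8.4 kg.
Tool frame: the origin (TCP) lies between the finger pads; the fingertips stand 19 mm ahead of it and the grasp point (between the pads) is the TCP; z points along the fingers, y is the line along which they close (so a half turn about z gives the same grasp; the last joint's range is limited). The gripper opens to 85 mm and grips with 20 to 120 N. Pads are 22 mm wide; open, the fingers measure 114 mm over their backs; the gripper's body (76 mm by 85 mm) begins 54 mm behind the grasp point. The pads swing forward as they close: fully open they stand 13 mm farther back than shut.
Start: joints at [58.774, 19.091, 2.286, 83.961, -0.768, 76.965, -3.352], TCP at [0.28, -0.586, 0.25] pointing down, gripper open.
Joint ranges: [-147.57, 147.57], [-21.85, 119.76], [-74.77, 79.35], [14.55, 137.4], [-85.83, 265.84], [4.83, 119.75], [-152.11, 152.11]. Speed limits (degrees/s): [127.2, 127.2, 159.86, 159.86, 180, 180, 180].

INTERFACE

Orientations are given as [roll, pitch, yaw] about the fixed x, y, z axes, in that order (R = Rz(yaw) Ry(pitch) Rx(roll)).
In Python, from workcell import telemetry, cams, ctrl, regions_of, spot_point gives the robot as it stands.
- The arm moves only by the tool send_rows, never from a script. Its argument "series" is a list of rows, each a list of 3 entries, a list of its own where there are three numbers: the opening in per cent of the stroke, from 0 (shut) to 100 (fully open), then the shift along the world's x, y, z in m, then the turn, a rotation vector about the world's x, y, z in degrees. A call has 1 to 20 rows; each row shifts and turns the commanded pose from where the row before left it; what a row does not reach is not made up. A row lasts 1/8 s, in which the tool goes at most 62.5 mm and 10.7 degrees, less where a joint would pass 70% of its speed; a pose out of reach is approached as far as the arm can. A call with a gripper value outside its range is refused whole. The fingers move at their own pace and stop on an object; "grip_force" is the grip in N (left out, the last holds). Time passes only in rows, so rows that do not move let the fingers close. It gives the time, the measured TCP pose, the force, the opening and the grip force at its end, in the units of the state.
- telemetry.get_obs(): the state, without advancing time (a new reading comes with each control period).
- cams.get_image(name): name is "scene" or "top"; returns the picture (384x512x3 uint8, red, green, blue); there is no depth.
- cams.camera_model(name): a dict with "fx", "fy", "cx", "cy" (pixels), "camera_from_world" (4x4, takes a point from world to camera coordinates). Camera axes: x right, y down, z forward; pixel columns grow to the right and rows downward; lengths in m; the calibration is good to about 2 mm. A picture is of the moment at which its call begins. camera_model takes no time and is no camera call.
- ctrl.sign_off(): hands the job in; it is judged then, once.
Trained networks look in the newest picture that a camera, given by its name, has taken for a name from the list of things; names that differ only in an ending like _2 or _b are one class to them, and where a whole thing is asked for, a point or a joint stands for the part that bears it (a point fixed in the world has none). Each returns a list of dicts, best first, with "p" (0 to 1); they miss things now and then, are a little off and sometimes report something else, mostly with a low value. They report only what shows in the picture. A call takes as long as a camera call. They do not tell look-alikes from the thing itself.
- regions_of(target, camera): "mask" (384x512 bool, what is visible of it) and "box" ([left, top, right, bottom] in pixels, round what is visible of it).
- spot_point(target, camera): "xy" ([column, row] in pixels: a listed point, or the origin of a listed thing).
The state is a dict: "t": time; "qpos": joint angles; "qd": joint speeds; "joint_torque": joint torques, N m; "position": TCP position; "eef_rot": TCP orientation; "wrist_force": force on the tool from outside, world axes, zero at the start; "wrist_torque": the same for the moment, N m; "gripper_width": opening from 0.0 (shut) to 1.0 (fully open); "grasp_force": force on a finger pad.
Only numpy, scipy, OpenCV 4.12 (cv2) and the standard library are available. Lean on these libraries where they do the work, as an engineer would, in place of code of your own. Each camera call takes 0.05 s, during which the arm holds its last target. There are 200 camera calls.

## Working session

There is one attempt and no reset: what is moved stays moved. The work goes in short steps, Python scripts to look and compute and a tool call to move; the robot and the scene stay as the last step left them, time stands still between calls to the robot, and variables do not carry over. Pictures are saved under pics/ and viewed, at most 17 in all, crops included, and the job is handed in when it is done.

Besides the shell and the picture viewer there is one more tool, called after "Emit:" as name(argument=value, ...), one argument or row to a line, values as JSON. send_rows: Moves the arm, as the interface text tells. Its arguments: {"type":"object","properties":{"series":{"type":"array"},"grip_force":{"type":"number"}},"required":["series"]}

```bash
mkdir -p pics; cat > h.py <<'E'
import numpy as np, cv2
from workcell import telemetry, cams, ctrl, regions_of, spot_point
def snap(cam,fn):
    im=cams.get_image(cam); cv2.imwrite('pics/'+fn,cv2.cvtColor(im,cv2.COLOR_RGB2BGR)); return im
def ray(cam,uv,z):
    m=cams.camera_model(cam); T=np.array(m['camera_from_world']); R,t=T[:3,:3],T[:3,3]
    d=R.T@np.array([(uv[0]-m['cx'])/m['fx'],(uv[1]-m['cy'])/m['fy'],1]); o=-R.T@t
    return o+d*(z-o[2])/d[2]
def proj(cam,p):
    m=cams.camera_model(cam); T=np.array(m['camera_from_world']); c=T[:3,:3]@np.array(p)+T[:3,3]
    return np.array([m['fx']*c[0]/c[2]+m['cx'],m['fy']*c[1]/c[2]+m['cy']])
E
python3 - <<'E'
from h import *
for c in('top','scene'):
    im=snap(c,c+'0.png')
    m=cams.camera_model(c);T=np.array(m['camera_from_world']);print(c,m['fx'],(-T[:3,:3].T@T[:3,3]).round(3))
o=telemetry.get_obs();print(o)
H={'packet_1_centre':.0045,'short_roll_centre':.017,'tall_roll_centre':.025,'pen_centre':.0045,'packet_tray':0,'round_dish':0,'pen_trough':0,'gauze_centre':.005,'brown_bottle_centre':.071}
for n,z in H.items():
    for d in spot_point(n,'top')[:5]: print(n,round(d['p'],2),np.round(d['xy'],1),ray('top',d['xy'],z).round(3)[:2])
E
```

```text
top 384.7597943787782 [-0.378  0.276  1.424]
scene 406.06156644824574 [-0.341  0.448  1.009]
{'t': 0.1, 'qpos': array([58.77513847, 19.12652511,  2.28551107, 84.00732146, -0.76599963,
       76.96477127, -3.35095715]), 'qd': array([ 0.01034201, -0.10235253, -0.01469925, -0.11345292,  0.02734116,
        0.0138431 ,  0.02572986]), 'joint_torque': array([ 3.30999981e-03, -6.60015106e+01,  1.36981633e+00, -4.06473756e+01,
        1.70498370e-02,  8.86753405e-03,  1.25042716e-04]), 'position': array([ 0.28004514, -0.58614642,  0.24951243]), 'eef_rot': array([-1.79916932e+02,  7.54331111e-03,  2.55405733e+01]), 'wrist_force': array([-0.25774197,  0.25855482,  0.42568884]), 'wrist_torque': array([0.01226726, 0.04755172, 0.02646071]), 'grasp_force': 0.0, 'gripper_width': 1.0019354192968666}
packet_1_centre 0.58 [215.4 244.6] [0.387 0.229]
short_roll_centre 0.55 [188.3 216.3] [0.545 0.313]
tall_roll_centre 0.65 [186.  246.8] [0.398 0.347]
tall_roll_centre 0.47 [265.  218.9] [0.44 0.  ]
pen_centre 0.42 [184.4 249. ] [0.401 0.356]
packet_tray 0.73 [310.1 174.4] [ 0.635 -0.279]
round_dish 0.88 [308.3 213.8] [ 0.43  -0.195]
round_dish 0.71 [182.6 250.8] [0.397 0.365]
pen_trough 0.56 [346.3 193.2] [ 0.488 -0.4  ]
gauze_centre 0.66 [244.8 234.5] [0.401 0.1  ]
brown_bottle_centre 0.58 [354. 160.] [ 0.61  -0.475]
```

```bash
python3 - <<'E'
import cv2
for c,(l,t,r,b) in {'top':(130,130,400,310),'scene':(60,80,512,384)}.items():
    im=cv2.imread(f'pics/{c}0.png')[t:b,l:r]; s=min(800/(r-l),600/(b-t)); print(c,l,t,s)
    im=cv2.resize(im,None,fx=s*.999,fy=s*.999,interpolation=cv2.INTER_CUBIC); cv2.imwrite(f'pics/{c}0c.png',im)
E
```

```text
top 130 130 2.962962962962963
scene 60 80 1.7699115044247788
```

View pics/top0.png

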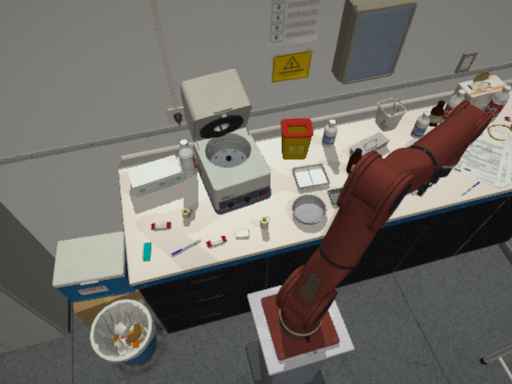

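View pics/top0c.png

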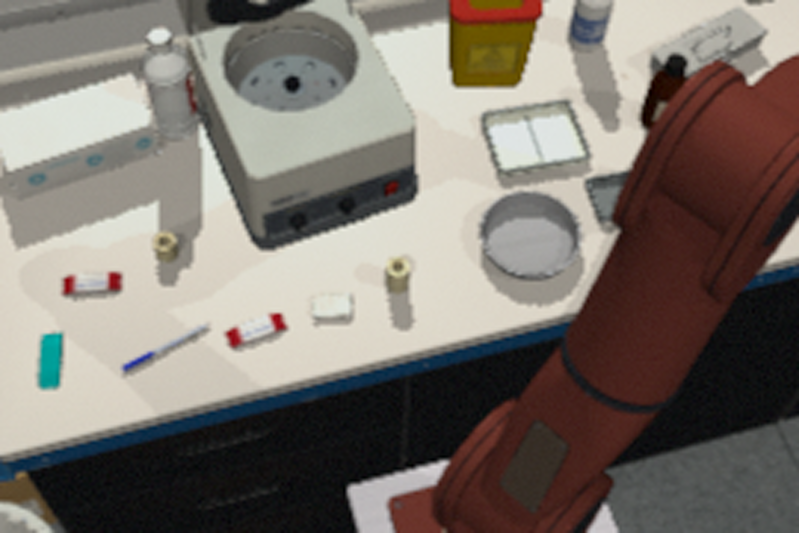

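View pics/scene0.png

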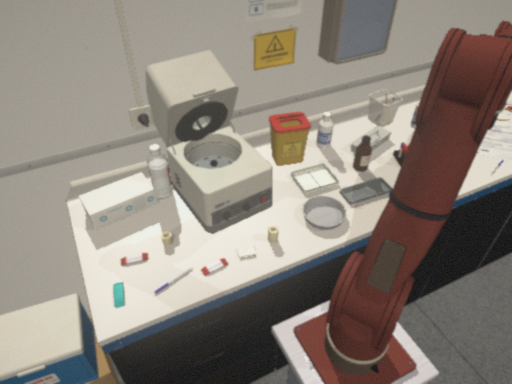

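The top view shows these candidates:
- **Packets:** red-ended ones at (161,226) and (216,241). The turquoise look-alike at (147,251) is rejected.
- **Pens:** a blue-capped one at (186,248). Another at about (470,187), far right by the papers, is not with the supplies and is rejected.
- **Rolls:** (186,213) and (264,222).
- **Containers:** tray (310,177), dish (309,210), and trough near (340,197), half hidden by the arm.

The crop confirms both red-ended packets.

```bash
cat > meas.py <<'E'
from h import *
def meas(names,cameras=('top','scene')):
  for c in cameras:
    cams.get_image(c)
    for n,z in names.items():
        for d in regions_of(n,c)[:6]:
            v,u=np.nonzero(d['mask'])
            if len(u)<8: continue
            P=np.array([ray(c,(a,b),z)[:2] for a,b in zip(u,v)])
            (cx,cy),(w,h),_=r=cv2.minAreaRect((P*1000).astype(np.float32))
            q=P-P.mean(0); ev,V=np.linalg.eigh(q.T@q); a=np.degrees(np.arctan2(V[1,1],V[0,1]))%180
            print(c,n[:10],round(d['p'],2),'px',np.round([u.mean(),v.mean()],1),'mean',P.mean(0).round(4),'rect',np.round([cx,cy,w,h]),'axis',a.round(1))
        for d in spot_point(n,c)[:4]: print('    spot',round(d['p'],2),np.round(d['xy'],1),ray(c,d['xy'],z).round(4)[:2])
E
python3 - <<'E'
from meas import *
meas({'packet_1_centre':.006,'short_roll_centre':.017,'tall_roll_centre':.025,'pen_centre':.0045,'packet_tray':.018,'round_dish':.028,'pen_trough':.016,'gauze_centre':.006})
E
```

```text
top packet_1_c 0.47 px [215.2 241.5] mean [0.4009 0.2273] rect [401. 227.  32.  85.] axis 98.1
    spot 0.44 [217.3 242.9] [0.3919 0.2202]
    spot 0.62 [186.7 214.1] [0.5582 0.318 ]
top tall_roll_ 0.2 px [177.9 250.6] mean [0.3898 0.3817] rect [389. 385.   4.  35.] axis 105.7
    spot 0.6 [265.  221.1] [0.4298 0.0034]
    spot 0.2 [215.  240.8] [0.3936 0.228 ]
    spot 0.59 [184.  248.4] [0.4042 0.3575]
top packet_tra 0.69 px [309.8 176.3] mean [ 0.6119 -0.2664] rect [ 613. -267.  153.  132.] axis 87.9
    spot 0.95 [310.9 175.4] [ 0.6152 -0.2731]
top round_dish 0.88 px [308.1 209.2] mean [ 0.437  -0.1933] rect [ 436. -195.  153.  150.] axis 128.8
    spot 0.64 [308.4 214.2] [ 0.4118 -0.1856]
top pen_trough 0.68 px [333.4 194.6] mean [ 0.4869 -0.3336] rect [ 489. -329.   45.   85.] axis 144.8
    spot 0.6 [350.2 194.6] [ 0.4668 -0.4065]
top gauze_cent 0.48 px [241.2 233.5] mean [0.4088 0.1135] rect [409. 114.  51.  34.] axis 73.5
    spot 0.67 [245.7 232.8] [0.407  0.0945]
scene packet_1_c 0.73 px [213.7 266.1] mean [0.403  0.2242] rect [403. 224.  34.  87.] axis 97.0
scene packet_1
[... 589 characters left out ...]
.1] mean [ 0.6105 -0.2662] rect [ 613. -267.  163.  136.] axis 93.2
scene packet_tra 0.51 px [362.8 154.2] mean [ 0.6511 -0.525 ] rect [ 660. -535.   63.  243.] axis 135.3
    spot 0.97 [314.4 179.8] [ 0.601  -0.2619]
    spot 0.34 [137.5 254.3] [0.5407 0.4217]
scene round_dish 0.62 px [324.7 212.1] mean [ 0.4329 -0.1959] rect [ 432. -198.  149.  159.] axis 147.3
    spot 0.74 [325.2 211.5] [ 0.4336 -0.1986]
scene pen_trough 0.88 px [365.9 190.3] mean [ 0.4696 -0.4021] rect [ 469. -405.  192.   91.] axis 87.7
    spot 0.67 [363.6 192.1] [ 0.4653 -0.3878]
scene gauze_cent 0.6 px [246.3 251.1] mean [0.4121 0.1098] rect [412. 109.  54.  40.] axis 80.8
    spot 0.44 [249.2 253.9] [0.3979 0.1066]
```

View pics/scene0c.png

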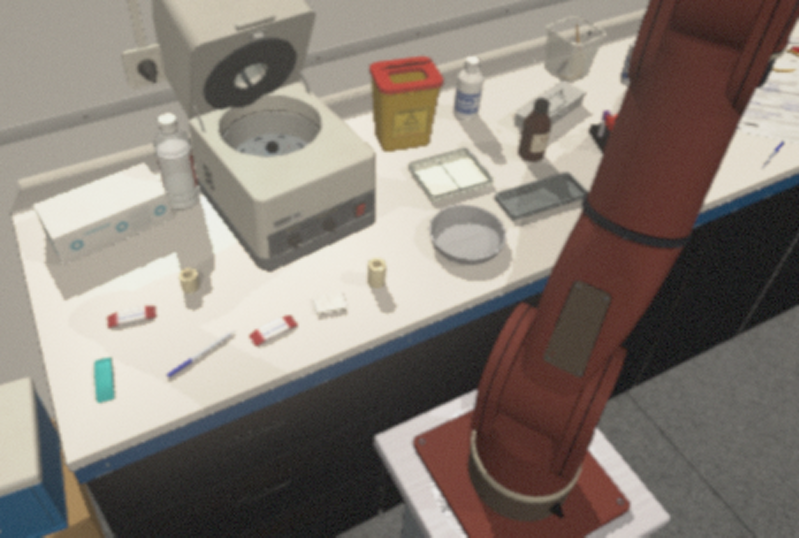

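The scene crop agrees: packets at px (134,259) and (215,267), rolls at (168,238) and (273,234), pen at (173,281), trough at (366,190). Next I refine the packets and pen by colour.

```bash
cat > col.py <<'E'
from h import *
def blobs(c,im,cond,box,z,mn=4):
    i=im.astype(int); m=cond(i[...,0],i[...,1],i[...,2]); k=np.zeros_like(m); l,t,r,b=box; k[t:b,l:r]=1; m&=k
    n,lab,st,ce=cv2.connectedComponentsWithStats(m.astype(np.uint8),connectivity=8); out=[]
    for j in range(1,n):
        if st[j,4]<mn: continue
        out.append(ray(c,ce[j],z)[:2]); print(c,'px',ce[j].round(1),'n',st[j,4],st[j,:4],'xy',out[-1].round(4))
    return out
red=lambda r,g,b:(r>g+45)&(r>b+40)
blue=lambda r,g,b:(b>r+35)&(b>g+25)
E
python3 - <<'E'
from col import *
B={'top':(135,195,235,262),'scene':(105,240,235,305)}
for c in B:
    im=cams.get_image(c); blobs(c,im,red,B[c],.006); print('pen'); blobs(c,im,blue,B[c],.0045)
    print('bright'); 
    # deviation from local worktop
    g=im.astype(int); l,t,r,b=B[c]; sub=im[t:b,l:r]; d=cv2.absdiff(sub,cv2.medianBlur(sub,21)).max(2)
    m=(d>28).astype(np.uint8); n,lab,st,ce=cv2.connectedComponentsWithStats(m,connectivity=8)
    for j in range(1,n):
        if st[j,4]<15: continue
        v,u=np.nonzero(lab==j); P=np.array([ray(c,(x+l,y+t),.005)[:2] for x,y in zip(u,v)])
        (cx,cy),(w,h),a=cv2.minAreaRect((P*1000).astype(np.float32)); q=P-P.mean(0); V=np.linalg.eigh(q.T@q)[1]
        print(c,ce[j].round(1)+[l,t],st[j,4],P.mean(0).round(4),np.round([cx,cy,w,h]),'axis',np.degrees(np.arctan2(V[1,1],V[0,1])).round(1)%180)
for n in('top','scene'):
    for p in([.401,.226,.005],[.55,.316,.034],[.43,.005,.05]): print(n,p,proj(n,p).round(1))
E
```

```text
top px [152.9 225.8] n 18 [151 223   4   6] xy [0.5453 0.4669]
top px [168.4 224.6] n 23 [167 222   4   6] xy [0.5336 0.4025]
top px [223.4 238.2] n 23 [221 236   6   6] xy [0.4067 0.191 ]
top px [208.7 243.5] n 27 [206 241   6   6] xy [0.3987 0.2551]
pen
top px [176.1 251.6] n 21 [171 249  11   6] xy [0.3984 0.3909]
bright
top [217.6 204.6] 224 [0.5793 0.1784] [585. 196. 168.  83.] axis 44.0
top [185.2 212.6] 240 [0.5764 0.3236] [583. 322. 153.  63.] axis 11.599999999999994
top [161.1 226.6] 134 [0.5328 0.434 ] [535. 436.  89.  43.] axis 81.0
top [216.4 242.4] 130 [0.3959 0.223 ] [398. 222.  42.  87.] axis 96.4
top [184.5 248.3] 123 [0.4037 0.3554] [404. 350.  19. 134.] axis 106.2
top [146.7 251.6] 169 [0.4303 0.5067] [431. 507.  35.  88.] axis 169.7
top [227.3 260.6] 22 [0.303  0.1985] [306. 199.  56.   9.] axis 76.8
scene px [144.3 255.9] n 37 [142 253   6   7] xy [0.5357 0.4039]
scene px [123.1 260.7] n 34 [121 257   5   8] xy [0.5462 0.4676]
scene px [223.5 261.4] n 31 [220 259   8   6] xy [0.4065 0.1905]
scene px [204.8 270.5] n 43 [201 267   8   8] xy [0.3996 0.2548]
pen
scene px [161.2 287.3] n 25 [155 283  13   9] xy [0.4003 0.3902]
bright
scene [168.7 250.7] 73 [0.5232 0.3294] [524. 332.  42.  28.] axis 22.69999999999999
scene [134.3 260.2] 208 [0.5336 0.436 ] [537. 435.  86.  44.] axis 81.0
scene [214.7 268. ] 196 [0.3956 0.2239] [399. 223.  41.  87.] axis 95.5
scene [171.2 282.8] 211 [0.4025 0.359 ] [404. 351.  21. 132.] axis 105.4
scene [118.6 292.7] 235 [0.4369 0.5055] [435. 506.  31.  81.] axis 171.8
scene [194.5 303.3] 15 [0.3065 0.3217] [308. 323.  22.   6.] axis 80.1
scene [206.5 303.2] 16 [0.2917 0.2911] [293. 292.  22.   6.] axis 80.8
top [0.401, 0.226, 0.005] [215.5 241.5]
top [0.55, 0.316, 0.034] [186.9 213.4]
top [0.43, 0.005, 0.05] [264.8 218. ]
scene [0.401, 0.226, 0.005] [213.5 266.9]
scene [0.55, 0.316, 0.034] [168.9 237.5]
scene [0.43, 0.005, 0.05] [273.3 227.2]
```

```bash
cat > plan.py <<'E'
from h import *
import sys
def go(p0,wps,g):
    """wps: (x,y,z,yaw) polar-interpolated; prints rows in mm / deg rounding"""
    cur=np.array(p0,float)
    for w in wps:
        w=np.array(w,float); pol=lambda q:np.array([np.hypot(q[0],q[1]),np.degrees(np.arctan2(q[1],q[0])),q[2],q[3]])
        a,b=pol(cur),pol(w); d=np.abs(b-a); n=int(np.ceil(max(np.linalg.norm(w[:3]-cur[:3])/.045,d[1]/8,d[3]/9)))
        tot=cur.copy()
        for k in range(1,n+1):
            q=a+(b-a)*k/n; t=np.radians(q[1]); q=np.array([q[0]*np.cos(t),q[0]*np.sin(t),q[2],q[3]]) if k<n else w
            s=np.r_[np.round(q[:3]-tot[:3],3),np.round(q[3]-tot[3],1)]; tot=tot+s
            print([g,s[:3].tolist(),[0,0,s[3]]],end=',' )
        cur=w; print()
E
python3 - <<'E'
from plan import *
go([.280,-.586,.25,25.5],[(.403,.223,.12,96.6)],100)
for n,u in dict(binL=(284,158),binR=(308,160),cfFL=(217.5,211),cfFR=(270,192),tl=(292.7,167.8),tr=(323.4,163.8),br=(329.8,183.3),bl=(299.8,190.8),bottle=(187,176)).items(): print(n,ray('top',u,.018 if len(n)==2 else 0).round(3)[:2])
E
```

```text
[100, [0.044, 0.035, -0.007], [0, 0, np.float64(3.7)]],[100, [0.04, 0.038, -0.007], [0, 0, np.float64(3.8)]],[100, [0.037, 0.04, -0.007], [0, 0, np.float64(3.7)]],[100, [0.032, 0.043, -0.006], [0, 0, np.float64(3.8)]],[100, [0.027, 0.045, -0.007], [0, 0, np.float64(3.7)]],[100, [0.023, 0.047, -0.007], [0, 0, np.float64(3.8)]],[100, [0.019, 0.048, -0.007], [0, 0, np.float64(3.7)]],[100, [0.014, 0.048, -0.007], [0, 0, np.float64(3.7)]],[100, [0.01, 0.049, -0.007], [0, 0, np.float64(3.8)]],[100, [0.005, 0.048, -0.006], [0, 0, np.float64(3.7)]],[100, [0.0, 0.048, -0.007], [0, 0, np.float64(3.8)]],[100, [-0.003, 0.047, -0.007], [0, 0, np.float64(3.7)]],[100, [-0.008, 0.045, -0.007], [0, 0, np.float64(3.7)]],[100, [-0.011, 0.044, -0.007], [0, 0, np.float64(3.8)]],[100, [-0.015, 0.042, -0.007], [0, 0, np.float64(3.7)]],[100, [-0.019, 0.039, -0.006], [0, 0, np.float64(3.8)]],[100, [-0.021, 0.037, -0.007], [0, 0, np.float64(3.7)]],[100, [-0.024, 0.035, -0.007], [0, 0, np.float64(3.8)]],[100, [-0.027, 0.031, -0.007], [0, 0, np.float64(3.7)]],
binL [ 0.763 -0.191]
binR [ 0.721 -0.299]
cfFL [0.55  0.185]
cfFR [ 0.587 -0.067]
tl [ 0.681 -0.206]
tr [ 0.665 -0.355]
br [ 0.549 -0.341]
bl [ 0.545 -0.194]
bottle [0.778 0.281]
```

```bash
sed -i 's/s\[3\]\]\]/float(s[3])]]/' plan.py; python3 - <<'E'
from plan import *
go([.280,-.586,.25,25.5],[(.40,-.26,.25,50),(.403,.223,.12,96.6)],100)
E
```

```text
[100, [0.029, 0.039, 0.0], [0, 0, 3.1]],[100, [0.025, 0.041, 0.0], [0, 0, 3.0]],[100, [0.021, 0.041, 0.0], [0, 0, 3.1]],[100, [0.016, 0.042, 0.0], [0, 0, 3.0]],[100, [0.013, 0.041, 0.0], [0, 0, 3.1]],[100, [0.009, 0.042, 0.0], [0, 0, 3.1]],[100, [0.005, 0.04, 0.0], [0, 0, 3.0]],[100, [0.002, 0.04, 0.0], [0, 0, 3.1]],
[100, [0.021, 0.038, -0.011], [0, 0, 3.9]],[100, [0.017, 0.039, -0.011], [0, 0, 3.9]],[100, [0.013, 0.041, -0.01], [0, 0, 3.9]],[100, [0.01, 0.041, -0.011], [0, 0, 3.8]],[100, [0.005, 0.042, -0.011], [0, 0, 3.9]],[100, [0.003, 0.042, -0.011], [0, 0, 3.9]],[100, [-0.002, 0.043, -0.011], [0, 0, 3.9]],[100, [-0.006, 0.041, -0.011], [0, 0, 3.9]],[100, [-0.009, 0.041, -0.01], [0, 0, 3.8]],[100, [-0.013, 0.04, -0.011], [0, 0, 3.9]],[100, [-0.016, 0.038, -0.011], [0, 0, 3.9]],[100, [-0.02, 0.037, -0.011], [0, 0, 3.9]],
```

Emit:
send_rows(
  series=[
    [100,[0.029,0.039,0],[0,0,3.1]],
    [100,[0.025,0.041,0],[0,0,3.0]],
    [100,[0.021,0.041,0],[0,0,3.1]],
    [100,[0.016,0.042,0],[0,0,3.0]],
    [100,[0.013,0.041,0],[0,0,3.1]],
    [100,[0.009,0.042,0],[0,0,3.1]],
    [100,[0.005,0.04,0],[0,0,3.0]],
    [100,[0.002,0.04,0],[0,0,3.1]],
    [100,[0.021,0.038,-0.011],[0,0,3.9]],
    [100,[0.017,0.039,-0.011],[0,0,3.9]],
    [100,[0.013,0.041,-0.01],[0,0,3.9]],
    [100,[0.01,0.041,-0.011],[0,0,3.8]],
    [100,[0.005,0.042,-0.011],[0,0,3.9]],
    [100,[0.003,0.042,-0.011],[0,0,3.9]],
    [80,[-0.002,0.043,-0.011],[0,0,3.9]],
    [70,[-0.006,0.041,-0.011],[0,0,3.9]],
    [65,[-0.009,0.041,-0.01],[0,0,3.8]],
    [65,[-0.013,0.04,-0.011],[0,0,3.9]],
    [65,[-0.016,0.038,-0.011],[0,0,3.9]],
    [65,[-0.02,0.037,-0.011],[0,0,3.9]],
  ],
  grip_force=40,
)

```text
t: 4.85
position: [0.4029, 0.2238, 0.1203]
eef_rot: [180.0, -0.0, 96.8]
wrist_force: [1.1, -0.8, -0.1]
gripper_width: 0.652
grasp_force: 0.0
```

```bash
python3 - <<'E'
from meas import *
o=telemetry.get_obs(); print(o['t'],o['position'].round(4),o['eef_rot'].round(1))
snap('top','top1.png'); snap('scene','scene1.png')
meas({'packet_tray':.018,'pen_trough':.016,'round_dish':.028})
for c,(l,t,r,b) in {'top':(260,140,400,245),'scene':(270,140,410,245)}.items():
    im=cv2.imread(f'pics/{c}1.png')[t:b,l:r]; cv2.imwrite(f'pics/{c}1c.png',cv2.resize(im,None,fx=5,fy=5,interpolation=cv2.INTER_CUBIC))
E
```

```text
4.85 [0.4029 0.2238 0.1203] [180.   -0.   96.8]
    spot 0.37 [353.3 158.5] [ 0.6582 -0.5052]
top round_dish 0.55 px [295.3 212.7] mean [ 0.4343 -0.134 ] rect [ 430. -132.   28.   80.] axis 178.2
    spot 0.68 [264.3 222. ] [0.4246 0.0081]
    spot 0.58 [309.7 209.7] [ 0.432  -0.1989]
scene packet_tra 0.83 px [314.3 178.1] mean [ 0.6101 -0.2675] rect [ 612. -268.  159.  129.] axis 89.9
scene packet_tra 0.38 px [166.9 238. ] mean [0.5653 0.3204] rect [566. 320.  33.  62.] axis 171.3
    spot 0.74 [312.2 178.3] [ 0.6121 -0.2591]
scene pen_trough 0.75 px [355.7 192.1] mean [ 0.4784 -0.3622] rect [ 474. -376.  139.   91.] axis 109.5
    spot 0.75 [363.7 191.2] [ 0.4691 -0.3912]
    spot 0.72 [211.8 266.8] [0.3957 0.2329]
    spot 0.38 [364.4 154.9] [ 0.6456 -0.5289]
scene round_dish 0.73 px [324.3 212.2] mean [ 0.4328 -0.1946] rect [ 433. -196.  149.  159.] axis 133.3
scene round_dish 0.24 px [356.1 192.4] mean [ 0.4665 -0.3528] rect [ 462. -365.  140.   91.] axis 108.0
    spot 0.6 [325.7 211.6] [ 0.4324 -0.1999]
```

View pics/top1c.png

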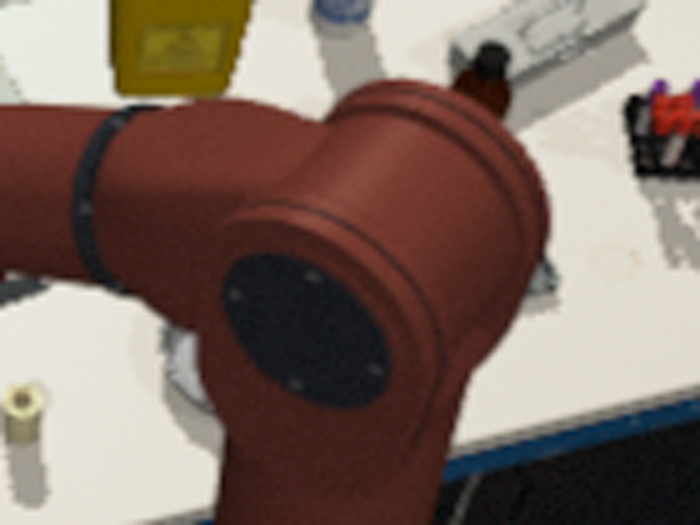

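The top view is blocked by the elbow over the containers, so I use the scene view for the container axes. Meanwhile I lower onto packet 1.

View pics/scene1c.png

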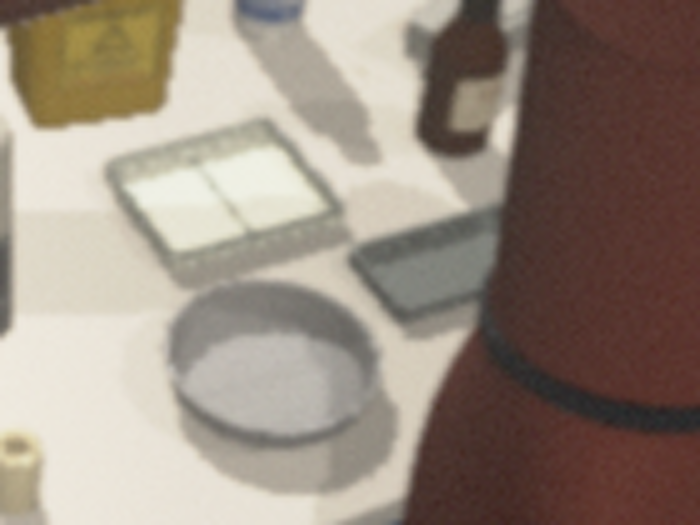

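Emit:
send_rows(
  series=[
    [60,[0,-0.001,-0.04],[0,0,0]],
    [60,[0,0,-0.04],[0,0,0]],
    [60,[0,0,-0.018],[0,0,0]],
    [60,[0,0,-0.003],[0,0,0]],
    [60,[0,0,0],[0,0,0]],
  ],
)

```text
t: 6.28
position: [0.4039, 0.222, 0.0202]
eef_rot: [179.9, -0.0, 96.6]
wrist_force: [-0.1, 0.0, -0.2]
gripper_width: 0.596
grasp_force: 0.0
```

The scene crop shows the tray rim corners at crop px (108,163), (268,122), (342,208) and (178,262). The trough's left corner is at (350,258) and its near corner at (403,313).

Emit:
send_rows(
  series=[
    [50,[0,0,-0.003],[0,0,0]],
    [45,[0,0,0],[0,0,0]],
    [25,[0,0,0],[0,0,0]],
    [10,[0,0,0],[0,0,0]],
    [10,[0,0,0],[0,0,0]],
    [10,[0,0,0],[0,0,0]],
  ],
)

```text
t: 7.02
position: [0.4055, 0.2228, 0.0188]
eef_rot: [179.7, -0.1, 96.6]
wrist_force: [-2.4, -1.1, 20.2]
gripper_width: 0.335
grasp_force: 47.7
```

```bash
python3 - <<'E'
from h import *
A={'tray':([(108,163),(268,122),(342,208),(178,262)],.018),'trough':([(350,258),(403,313),(497,210)],.016)}
for n,(ps,z) in A.items():
    P=np.array([ray('scene',(270+x/5-.4,140+y/5-.4),z)[:2] for x,y in ps]); print(n,P.round(4).tolist(),P.mean(0).round(4))
    D=np.roll(P,-1,0)-P; print(np.hypot(*D.T).round(3),np.degrees(np.arctan2(D[:,1],D[:,0])).round(1))
# seam
print([ray('scene',(270+x/5-.4,140+y/5-.4),.003)[:2].round(4) for x,y in((195,165),(248,236))])
E
```

```text
tray [[0.6783, -0.2059], [0.667, -0.3443], [0.5552, -0.3372], [0.5578, -0.1953]] [ 0.6146 -0.2707]
[0.139 0.112 0.142 0.121] [-94.7 176.3  89.   -5. ]
trough [[0.508, -0.3119], [0.4431, -0.3121], [0.5038, -0.4422]] [ 0.4849 -0.3554]
[0.065 0.144 0.13 ] [-179.8  -65.    88.2]
[array([ 0.6618, -0.2755]), array([ 0.5731, -0.2673])]
```

```bash
python3 - <<'E'
from plan import *
go([.4055,.2228,.0188,96.6],[(.4055,.2228,.12,96.6),(.42,-.20,.16,25),(.610,-.302,.12,-4.5)],10)
E
```

```text
[10, [0.0, -0.0, 0.034], [0, 0, 0.0]],[10, [0.0, -0.0, 0.033], [0, 0, 0.0]],[10, [0.0, 0.0, 0.034], [0, 0, 0.0]],
[10, [0.019, -0.039, 0.004], [0, 0, -7.2]],[10, [0.016, -0.041, 0.004], [0, 0, -7.1]],[10, [0.012, -0.042, 0.004], [0, 0, -7.2]],[10, [0.008, -0.044, 0.004], [0, 0, -7.1]],[10, [0.003, -0.043, 0.004], [0, 0, -7.2]],[10, [-0.0, -0.044, 0.004], [0, 0, -7.2]],[10, [-0.005, -0.044, 0.004], [0, 0, -7.1]],[10, [-0.009, -0.043, 0.004], [0, 0, -7.2]],[10, [-0.013, -0.042, 0.004], [0, 0, -7.1]],[10, [-0.017, -0.041, 0.004], [0, 0, -7.2]],
[10, [0.038, -0.02, -0.008], [0, 0, -5.9]],[10, [0.038, -0.02, -0.008], [0, 0, -5.9]],[10, [0.038, -0.02, -0.008], [0, 0, -5.9]],[10, [0.038, -0.021, -0.008], [0, 0, -5.9]],[10, [0.038, -0.021, -0.008], [0, 0, -5.9]],
```

Emit:
send_rows(
  series=[
    [10,[0,0,0.034],[0,0,0]],
    [10,[0,0,0.033],[0,0,0]],
    [10,[0,0,0.034],[0,0,0]],
    [10,[0.019,-0.039,0.004],[0,0,-7.2]],
    [10,[0.016,-0.041,0.004],[0,0,-7.1]],
    [10,[0.012,-0.042,0.004],[0,0,-7.2]],
    [10,[0.008,-0.044,0.004],[0,0,-7.1]],
    [10,[0.003,-0.043,0.004],[0,0,-7.2]],
    [10,[0,-0.044,0.004],[0,0,-7.2]],
    [10,[-0.005,-0.044,0.004],[0,0,-7.1]],
    [10,[-0.009,-0.043,0.004],[0,0,-7.2]],
    [10,[-0.013,-0.042,0.004],[0,0,-7.1]],
    [10,[-0.017,-0.041,0.004],[0,0,-7.2]],
    [10,[0.038,-0.02,-0.008],[0,0,-5.9]],
    [10,[0.038,-0.02,-0.008],[0,0,-5.9]],
    [10,[0.038,-0.02,-0.008],[0,0,-5.9]],
    [10,[0.038,-0.021,-0.008],[0,0,-5.9]],
    [10,[0.038,-0.021,-0.008],[0,0,-5.9]],
    [10,[0,0,0],[0,0,0]],
  ],
)

```text
t: 9.4
position: [0.6087, -0.3043, 0.1161]
eef_rot: [-180.0, 0.0, -4.5]
wrist_force: [-0.5, -0.4, -0.4]
gripper_width: 0.334
grasp_force: 40.7
```

```bash
python3 - <<'E'
from h import *
s=cv2.cvtColor(snap('scene','s2.png'),cv2.COLOR_RGB2BGR)[120:240,240:400]; t=cv2.cvtColor(snap('top','t2.png'),cv2.COLOR_RGB2BGR)[120:240,240:400]
cv2.imwrite('pics/c2.png',cv2.resize(np.vstack([s,t]),None,fx=2.5,fy=2.5,interpolation=cv2.INTER_CUBIC))
E
```

```text
(no output)
```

View pics/c2.png

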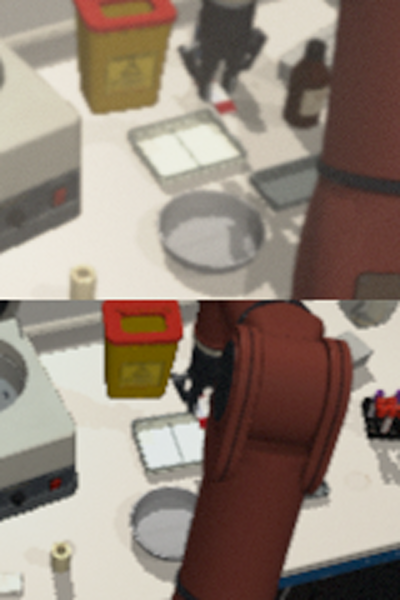

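The packet is held, with the red end visible at the gripper over the right half of the tray (about crop (222,105)). Lowering and releasing.

Emit:
send_rows(
  series=[
    [10,[0.001,0.002,-0.04],[0,0,0]],
    [10,[0,0,-0.035],[0,0,0]],
    [10,[0,0,-0.014],[0,0,0]],
    [10,[0,0,-0.004],[0,0,0]],
    [10,[0,0,0],[0,0,0]],
    [38,[0,0,0],[0,0,0]],
    [48,[0,0,0],[0,0,0]],
    [50,[0,0,0],[0,0,0]],
  ],
)

```text
t: 10.5
position: [0.6084, -0.3015, 0.0247]
eef_rot: [180.0, -0.0, -4.5]
wrist_force: [-0.2, -0.8, 0.2]
gripper_width: 0.499
grasp_force: 0.0
```

```bash
python3 - <<'E'
from plan import *
go([.608,-.302,.0245,-4.5],[(.608,-.302,.12,-4.5),(.42,-.20,.16,20),(.40,.27,.16,70),(.540,.435,.12,80.2)],50)
E
```

```text
[50, [0.0, 0.0, 0.032], [0, 0, 0.0]],[50, [0.0, 0.0, 0.032], [0, 0, 0.0]],[50, [0.0, 0.0, 0.032], [0, 0, 0.0]],
[50, [-0.037, 0.021, 0.008], [0, 0, 4.9]],[50, [-0.038, 0.021, 0.008], [0, 0, 4.9]],[50, [-0.037, 0.02, 0.008], [0, 0, 4.9]],[50, [-0.038, 0.02, 0.008], [0, 0, 4.9]],[50, [-0.038, 0.02, 0.008], [0, 0, 4.9]],
[50, [0.018, 0.04, 0.0], [0, 0, 4.5]],[50, [0.015, 0.042, 0.0], [0, 0, 4.6]],[50, [0.011, 0.043, 0.0], [0, 0, 4.5]],[50, [0.006, 0.043, 0.0], [0, 0, 4.6]],[50, [0.003, 0.045, 0.0], [0, 0, 4.5]],[50, [-0.002, 0.045, 0.0], [0, 0, 4.6]],[50, [-0.006, 0.044, 0.0], [0, 0, 4.5]],[50, [-0.01, 0.044, 0.0], [0, 0, 4.6]],[50, [-0.014, 0.043, 0.0], [0, 0, 4.5]],[50, [-0.019, 0.041, 0.0], [0, 0, 4.6]],[50, [-0.022, 0.04, 0.0], [0, 0, 4.5]],
[50, [0.03, 0.031, -0.008], [0, 0, 2.0]],[50, [0.029, 0.032, -0.008], [0, 0, 2.1]],[50, [0.028, 0.033, -0.008], [0, 0, 2.0]],[50, [0.027, 0.034, -0.008], [0, 0, 2.1]],[50, [0.026, 0.035, -0.008], [0, 0, 2.0]],
```

Emit:
send_rows(
  series=[
    [50,[0,0,0.032],[0,0,0]],
    [50,[0,0,0.032],[0,0,0]],
    [50,[0,0,0.032],[0,0,0]],
    [50,[-0.037,0.021,0.008],[0,0,4.9]],
    [50,[-0.038,0.021,0.008],[0,0,4.9]],
    [50,[-0.037,0.02,0.008],[0,0,4.9]],
    [50,[-0.038,0.02,0.008],[0,0,4.9]],
    [50,[-0.038,0.02,0.008],[0,0,4.9]],
    [50,[0.018,0.04,0],[0,0,4.5]],
    [50,[0.015,0.042,0],[0,0,4.6]],
    [50,[0.011,0.043,0],[0,0,4.5]],
    [50,[0.006,0.043,0],[0,0,4.6]],
    [50,[0.003,0.045,0],[0,0,4.5]],
    [50,[-0.002,0.045,0],[0,0,4.6]],
    [50,[-0.006,0.044,0],[0,0,4.5]],
    [50,[-0.01,0.044,0],[0,0,4.6]],
    [50,[-0.014,0.043,0],[0,0,4.5]],
    [50,[-0.019,0.041,0],[0,0,4.6]],
    [50,[-0.022,0.04,0],[0,0,4.5]],
  ],
)

```text
t: 12.88
position: [0.3997, 0.2718, 0.1606]
eef_rot: [180.0, -0.0, 70.2]
wrist_force: [0.7, 0.8, 0.4]
gripper_width: 0.498
grasp_force: 0.0
```

Emit:
send_rows(
  series=[
    [60,[0.03,0.031,-0.008],[0,0,2.0]],
    [60,[0.029,0.032,-0.008],[0,0,2.1]],
    [60,[0.028,0.033,-0.008],[0,0,2.0]],
    [60,[0.027,0.034,-0.008],[0,0,2.1]],
    [60,[0.026,0.035,-0.008],[0,0,2.0]],
    [60,[0,0,-0.03],[0,0,0]],
    [60,[0,0,0],[0,0,0]],
  ],
)

```text
t: 13.75
position: [0.5391, 0.4346, 0.0877]
eef_rot: [-179.8, 0.2, 80.3]
wrist_force: [-0.3, -0.8, -0.7]
gripper_width: 0.6
grasp_force: 0.0
```

```bash
python3 - <<'E'
from h import *
s=cv2.cvtColor(snap('scene','s3.png'),cv2.COLOR_RGB2BGR); t=cv2.cvtColor(snap('top','t3.png'),cv2.COLOR_RGB2BGR)
a=s[140:240,270:430]; b=s[200:300,90:250]; c=t[185:265,125:253]; d=t[140:240,270:430]
R=lambda i:cv2.resize(i,(400,250),interpolation=cv2.INTER_CUBIC)
cv2.imwrite('pics/c3.png',np.vstack([np.hstack([R(a),R(b)]),np.hstack([R(c),R(d)])]))
E
```

```text
(no output)
```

View pics/c3.png

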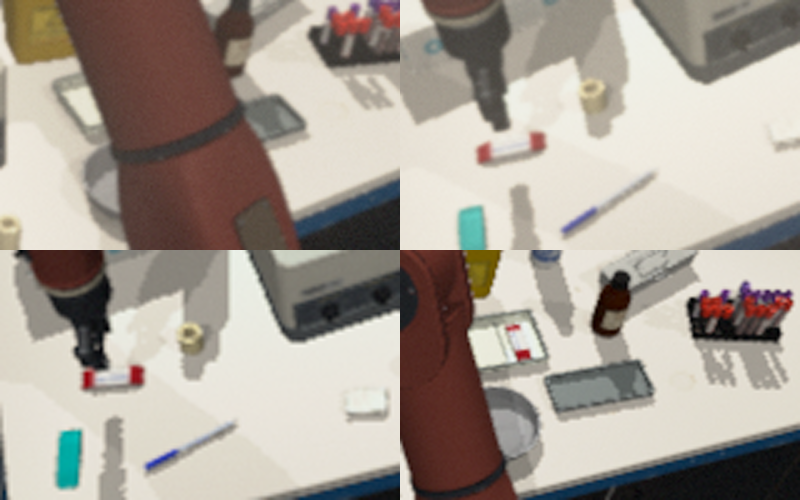

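Packet 1 lies flat in the tray's right half (bottom-right panel (520,340)). The gripper is above packet 2 at panel (113,378). The trough corners are at panel (546,378), (647,362), (655,392) and (556,408).

Emit:
send_rows(
  series=[
    [60,[0.001,0,-0.04],[0,0,0]],
    [55,[0,0,-0.02],[0,0,0]],
    [50,[0,0,-0.008],[0,0,0]],
    [45,[0,0,0],[0,0,0]],
    [25,[0,0,0],[0,0,0]],
    [10,[0,0,0],[0,0,0]],
    [10,[0,0,0],[0,0,0]],
    [10,[0,0,0],[0,0,0]],
  ],
)

```text
t: 14.85
position: [0.5418, 0.4362, 0.0238]
eef_rot: [179.9, -0.1, 80.2]
wrist_force: [0.0, -0.0, 6.5]
gripper_width: 0.33
grasp_force: 40.1
```

```bash
python3 - <<'E'
from plan import *
P=np.array([ray('top',u,.016)[:2] for u in((328.4,191.2),(368.8,184.8),(372,196.8),(332.4,203.2))]); D=np.roll(P,-1,0)-P
print(P.round(3).tolist(),P.mean(0).round(4),np.hypot(*D.T).round(3),np.degrees(np.arctan2(D[:,1],D[:,0])).round(1))
from col import *
im=cams.get_image('top'); blobs('top',im,red,(300,165,340,195),.009)
go([.540,.435,.02,80.2],[(.540,.435,.12,80.2),(.40,.27,.16,70),(.42,-.20,.16,20),(.616,-.236,.12,-4.5)],10)
E
```

```text
[[0.51, -0.319], [0.495, -0.511], [0.43, -0.496], [0.445, -0.312]] [ 0.47   -0.4093] [0.192 0.067 0.185 0.066] [-94.6 167.2  85.4  -6.2]
top px [314.8 170.8] n 12 [313 170   5   3] xy [ 0.6429 -0.3038]
top px [318.7 181.4] n 22 [316 180   6   4] xy [ 0.5788 -0.2994]
[10, [0.0, -0.0, 0.033], [0, 0, 0.0]],[10, [0.0, -0.0, 0.034], [0, 0, 0.0]],[10, [0.0, 0.0, 0.033], [0, 0, 0.0]],
[10, [-0.026, -0.035, 0.008], [0, 0, -2.0]],[10, [-0.027, -0.034, 0.008], [0, 0, -2.1]],[10, [-0.028, -0.033, 0.008], [0, 0, -2.0]],[10, [-0.029, -0.032, 0.008], [0, 0, -2.1]],[10, [-0.03, -0.031, 0.008], [0, 0, -2.0]],
[10, [0.022, -0.04, 0.0], [0, 0, -4.5]],[10, [0.019, -0.041, 0.0], [0, 0, -4.6]],[10, [0.014, -0.043, 0.0], [0, 0, -4.5]],[10, [0.01, -0.044, 0.0], [0, 0, -4.6]],[10, [0.006, -0.044, 0.0], [0, 0, -4.5]],[10, [0.002, -0.045, 0.0], [0, 0, -4.6]],[10, [-0.003, -0.045, 0.0], [0, 0, -4.5]],[10, [-0.006, -0.043, 0.0], [0, 0, -4.6]],[10, [-0.011, -0.043, 0.0], [0, 0, -4.5]],[10, [-0.015, -0.042, 0.0], [0, 0, -4.6]],[10, [-0.018, -0.04, 0.0], [0, 0, -4.5]],
[10, [0.038, -0.01, -0.008], [0, 0, -4.9]],[10, [0.039, -0.008, -0.008], [0, 0, -4.9]],[10, [0.04, -0.007, -0.008], [0, 0, -4.9]],[10, [0.039, -0.006, -0.008], [0, 0, -4.9]],[10, [0.04, -0.005, -0.008], [0, 0, -4.9]],
```

Emit:
send_rows(
  series=[
    [10,[0,0,0.02],[0,0,0]],
    [10,[0,0,0.04],[0,0,0]],
    [10,[0,0,0.04],[0,0,0]],
    [10,[-0.026,-0.035,0.008],[0,0,-2.0]],
    [10,[-0.027,-0.034,0.008],[0,0,-2.1]],
    [10,[-0.028,-0.033,0.008],[0,0,-2.0]],
    [10,[-0.029,-0.032,0.008],[0,0,-2.1]],
    [10,[-0.03,-0.031,0.008],[0,0,-2.0]],
    [10,[0.022,-0.04,0],[0,0,-4.5]],
    [10,[0.019,-0.041,0],[0,0,-4.6]],
    [10,[0.014,-0.043,0],[0,0,-4.5]],
    [10,[0.01,-0.044,0],[0,0,-4.6]],
    [10,[0.006,-0.044,0],[0,0,-4.5]],
    [10,[0.002,-0.045,0],[0,0,-4.6]],
    [10,[-0.003,-0.045,0],[0,0,-4.5]],
    [10,[-0.006,-0.043,0],[0,0,-4.6]],
    [10,[-0.011,-0.043,0],[0,0,-4.5]],
    [10,[-0.015,-0.042,0],[0,0,-4.6]],
    [10,[-0.018,-0.04,0],[0,0,-4.5]],
  ],
)

```text
t: 17.27
position: [0.4211, -0.2005, 0.1636]
eef_rot: [179.9, -0.1, 19.9]
wrist_force: [-0.2, -0.8, -0.6]
gripper_width: 0.328
grasp_force: 39.5
```

Emit:
send_rows(
  series=[
    [10,[0.038,-0.01,-0.008],[0,0,-4.9]],
    [10,[0.039,-0.008,-0.008],[0,0,-4.9]],
    [10,[0.04,-0.007,-0.008],[0,0,-4.9]],
    [10,[0.039,-0.006,-0.008],[0,0,-4.9]],
    [10,[0.04,-0.005,-0.008],[0,0,-4.9]],
    [10,[0,0,0],[0,0,0]],
    [10,[0,0,0],[0,0,0]],
  ],
)

```text
t: 18.15
position: [0.617, -0.2351, 0.123]
eef_rot: [-180.0, -0.0, -4.4]
wrist_force: [-0.7, 0.2, 0.9]
gripper_width: 0.326
grasp_force: 39.5
```

```bash
python3 - <<'E'
from h import *
s=cv2.cvtColor(snap('scene','s4.png'),cv2.COLOR_RGB2BGR)[120:220,270:403]; t=cv2.cvtColor(snap('top','t4.png'),cv2.COLOR_RGB2BGR)[120:220,260:393]
cv2.imwrite('pics/c4.png',cv2.resize(np.hstack([s,t]),None,fx=3,fy=3,interpolation=cv2.INTER_CUBIC))
E
```

```text
(no output)
```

View pics/c4.png

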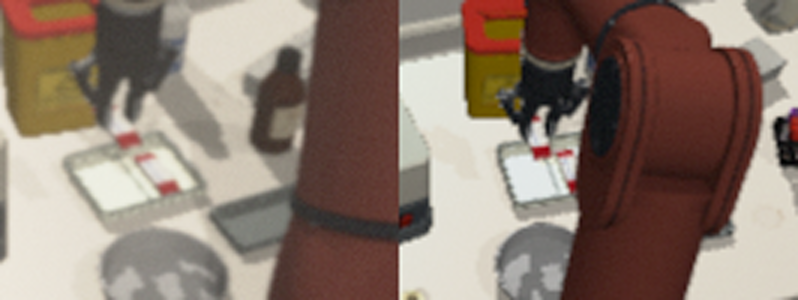

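Packet 2 is held above the left half of the tray, and packet 1 lies flat in the right half. Lowering.

Emit:
send_rows(
  series=[
    [10,[0,0,-0.04],[0,0,0]],
    [10,[0,0,-0.035],[0,0,0]],
    [10,[0,0,-0.016],[0,0,0]],
    [10,[0,0,-0.005],[0,0,0]],
    [10,[0,0,0],[0,0,0]],
    [38,[0,0,0],[0,0,0]],
    [48,[0,0,0],[0,0,0]],
    [50,[0,0,0],[0,0,0]],
  ],
)

```text
t: 19.25
position: [0.6174, -0.2355, 0.0267]
eef_rot: [180.0, -0.0, -4.5]
wrist_force: [0.1, -0.4, -0.2]
gripper_width: 0.501
grasp_force: 0.0
```

```bash
python3 - <<'E'
from plan import *
go([.616,-.236,.027,-4.5],[(.616,-.236,.12,-4.5),(.42,-.20,.16,25),(.41,.22,.16,90)],50)
E
```

```text
[50, [0.0, 0.0, 0.031], [0, 0, 0.0]],[50, [0.0, 0.0, 0.031], [0, 0, 0.0]],[50, [0.0, 0.0, 0.031], [0, 0, 0.0]],
[50, [-0.04, 0.005, 0.008], [0, 0, 5.9]],[50, [-0.039, 0.006, 0.008], [0, 0, 5.9]],[50, [-0.04, 0.007, 0.008], [0, 0, 5.9]],[50, [-0.039, 0.008, 0.008], [0, 0, 5.9]],[50, [-0.038, 0.01, 0.008], [0, 0, 5.9]],
[50, [0.017, 0.04, 0.0], [0, 0, 6.5]],[50, [0.013, 0.042, 0.0], [0, 0, 6.5]],[50, [0.009, 0.042, 0.0], [0, 0, 6.5]],[50, [0.005, 0.044, 0.0], [0, 0, 6.5]],[50, [0.001, 0.043, 0.0], [0, 0, 6.5]],[50, [-0.003, 0.044, 0.0], [0, 0, 6.5]],[50, [-0.007, 0.043, 0.0], [0, 0, 6.5]],[50, [-0.011, 0.042, 0.0], [0, 0, 6.5]],[50, [-0.015, 0.041, 0.0], [0, 0, 6.5]],[50, [-0.019, 0.039, 0.0], [0, 0, 6.5]],
```

Emit:
send_rows(
  series=[
    [50,[0,0,0.031],[0,0,0]],
    [50,[0,0,0.031],[0,0,0]],
    [60,[0,0,0.031],[0,0,0]],
    [60,[-0.04,0.005,0.008],[0,0,5.9]],
    [60,[-0.039,0.006,0.008],[0,0,5.9]],
    [60,[-0.04,0.007,0.008],[0,0,5.9]],
    [60,[-0.039,0.008,0.008],[0,0,5.9]],
    [60,[-0.038,0.01,0.008],[0,0,5.9]],
    [60,[0.017,0.04,0],[0,0,6.5]],
    [60,[0.013,0.042,0],[0,0,6.5]],
    [60,[0.009,0.042,0],[0,0,6.5]],
    [60,[0.005,0.044,0],[0,0,6.5]],
    [60,[0.001,0.043,0],[0,0,6.5]],
    [60,[-0.003,0.044,0],[0,0,6.5]],
    [60,[-0.007,0.043,0],[0,0,6.5]],
    [60,[-0.011,0.042,0],[0,0,6.5]],
    [60,[-0.015,0.041,0],[0,0,6.5]],
    [60,[-0.019,0.039,0],[0,0,6.5]],
  ],
)

```text
t: 21.5
position: [0.4108, 0.222, 0.1596]
eef_rot: [180.0, -0.0, 90.3]
wrist_force: [0.6, 0.8, 0.8]
gripper_width: 0.603
grasp_force: 0.0
```

```bash
python3 - <<'E'
from h import *
for n,c,u,z in(('short','scene',(167.6,234),.034),('short','top',(185.8,212.5),.034),('tall','scene',(273.2,228.8),.05),('tall','top',(264.8,219.6),.05)): print(n,c,ray(c,u,z).round(4))
print(telemetry.get_obs()['position'])
t=cv2.cvtColor(snap('top','t5.png'),cv2.COLOR_RGB2BGR); s=cv2.cvtColor(snap('scene','s5.png'),cv2.COLOR_RGB2BGR)
R=lambda i:cv2.resize(i,(400,300),interpolation=cv2.INTER_CUBIC)
cv2.imwrite('pics/c5.png',np.vstack([np.hstack([R(t[195:231,162:210]),R(t[204:240,242:290])]),np.hstack([R(s[218:254,144:192]),R(s[212:248,250:298])])]))
E
```

```text
short scene [0.566  0.3153 0.034 ]
short top [0.5559 0.3198 0.034 ]
tall scene [0.4239 0.0087 0.05  ]
tall top [0.4226 0.007  0.05  ]
[0.41081031 0.22195894 0.15962368]
```

View pics/c5.png

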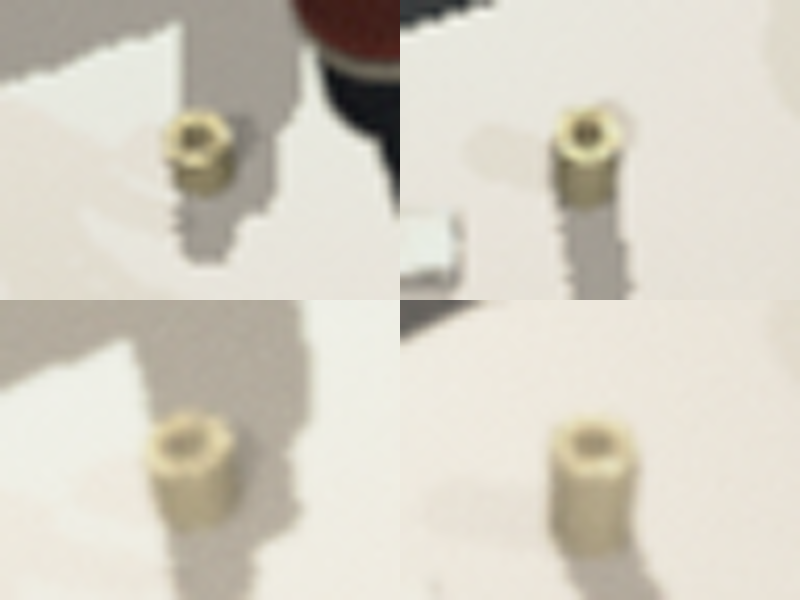

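Both rolls stand upright. Top-face centres are short at top px (185.3,210.9) and scene (166.5,234.7), tall at top (263.9,219.8) and scene (272.8,229.0).

```bash
python3 - <<'E'
from plan import *
for n,c,u,z in(('short','scene',(166.5,234.7),.034),('short','top',(185.3,210.9),.034),('tall','scene',(272.8,229),.05),('tall','top',(263.9,219.8),.05)): print(n,c,ray(c,u,z).round(4))
go([.411,.222,.16,90.3],[(.563,.320,.10,90)],70)
E
```

```text
short scene [0.5647 0.3193 0.034 ]
short top [0.5646 0.3205 0.034 ]
tall scene [0.4237 0.0103 0.05  ]
tall top [0.4227 0.0109 0.05  ]
[70, [0.031, 0.019, -0.012], [0, 0, -0.1]],[70, [0.03, 0.019, -0.012], [0, 0, -0.0]],[70, [0.031, 0.02, -0.012], [0, 0, -0.1]],[70, [0.03, 0.02, -0.012], [0, 0, -0.0]],[70, [0.03, 0.02, -0.012], [0, 0, -0.1]],
```

Emit:
send_rows(
  series=[
    [70,[0.031,0.019,-0.012],[0,0,0]],
    [70,[0.031,0.019,-0.012],[0,0,0]],
    [70,[0.031,0.02,-0.012],[0,0,0]],
    [70,[0.03,0.02,-0.012],[0,0,0]],
    [70,[0.031,0.02,-0.012],[0,0,0]],
    [70,[0,0,0],[0,0,0]],
    [70,[0,0,-0.03],[0,0,0]],
    [70,[0,0,-0.03],[0,0,0]],
    [70,[0,0,-0.013],[0,0,0]],
    [70,[0,0,0],[0,0,0]],
    [45,[0,0,0],[0,0,0]],
    [25,[0,0,0],[0,0,0]],
    [15,[0,0,0],[0,0,0]],
    [15,[0,0,0],[0,0,0]],
    [15,[0,0,0],[0,0,0]],
  ],
  grip_force=30,
)

```text
t: 23.48
position: [0.566, 0.3191, 0.0279]
eef_rot: [179.9, -0.0, 90.0]
wrist_force: [-1.7, -1.7, 7.1]
gripper_width: 0.377
grasp_force: 29.8
```

```bash
python3 - <<'E'
from plan import *
go([.566,.319,.027,90],[(.566,.319,.117,90),(.40,.22,.16,90),(.4205,-.2194,.13,60)],15)
E
```

```text
[15, [-0.0, 0.0, 0.03], [0, 0, 0.0]],[15, [-0.0, 0.0, 0.03], [0, 0, 0.0]],[15, [0.0, 0.0, 0.03], [0, 0, 0.0]],
[15, [-0.033, -0.02, 0.009], [0, 0, 0.0]],[15, [-0.033, -0.02, 0.008], [0, 0, 0.0]],[15, [-0.033, -0.02, 0.009], [0, 0, 0.0]],[15, [-0.034, -0.019, 0.008], [0, 0, 0.0]],[15, [-0.033, -0.02, 0.009], [0, 0, 0.0]],
[15, [0.021, -0.04, -0.003], [0, 0, -3.0]],[15, [0.018, -0.041, -0.003], [0, 0, -3.0]],[15, [0.013, -0.044, -0.003], [0, 0, -3.0]],[15, [0.009, -0.044, -0.003], [0, 0, -3.0]],[15, [0.004, -0.046, -0.003], [0, 0, -3.0]],[15, [0.0, -0.046, -0.003], [0, 0, -3.0]],[15, [-0.004, -0.046, -0.003], [0, 0, -3.0]],[15, [-0.009, -0.045, -0.003], [0, 0, -3.0]],[15, [-0.014, -0.044, -0.003], [0, 0, -3.0]],[15, [-0.018, -0.043, -0.003], [0, 0, -3.0]],
```

Emit:
send_rows(
  series=[
    [15,[0,0,0.03],[0,0,0]],
    [15,[0,0,0.03],[0,0,0]],
    [15,[0,0,0.03],[0,0,0]],
    [15,[-0.033,-0.02,0.009],[0,0,0]],
    [15,[-0.033,-0.02,0.008],[0,0,0]],
    [15,[-0.033,-0.02,0.009],[0,0,0]],
    [15,[-0.034,-0.019,0.008],[0,0,0]],
    [15,[-0.033,-0.02,0.009],[0,0,0]],
    [15,[0.021,-0.04,-0.003],[0,0,-3]],
    [15,[0.018,-0.041,-0.003],[0,0,-3]],
    [15,[0.013,-0.044,-0.003],[0,0,-3]],
    [15,[0.009,-0.044,-0.003],[0,0,-3]],
    [15,[0.004,-0.046,-0.003],[0,0,-3]],
    [15,[0,-0.046,-0.003],[0,0,-3]],
    [15,[-0.004,-0.046,-0.003],[0,0,-3]],
    [15,[-0.009,-0.045,-0.003],[0,0,-3]],
    [15,[-0.014,-0.044,-0.003],[0,0,-3]],
    [15,[-0.018,-0.043,-0.003],[0,0,-3]],
    [15,[0,0,0],[0,0,0]],
    [15,[0,0,0],[0,0,0]],
  ],
)

```text
t: 25.98
position: [0.4196, -0.2189, 0.1297]
eef_rot: [180.0, -0.0, 60.1]
wrist_force: [0.6, 0.9, -0.0]
gripper_width: 0.373
grasp_force: 30.0
```

```bash
python3 - <<'E'
from h import *
s=cv2.cvtColor(snap('scene','s6.png'),cv2.COLOR_RGB2BGR)[140:265,260:410]; t=cv2.cvtColor(snap('top','t6.png'),cv2.COLOR_RGB2BGR)[130:255,250:400]
cv2.imwrite('pics/c6.png',cv2.resize(np.hstack([s,t]),None,fx=2.66,fy=2.66,interpolation=cv2.INTER_CUBIC))
E
```

```text
(no output)
```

View pics/c6.png

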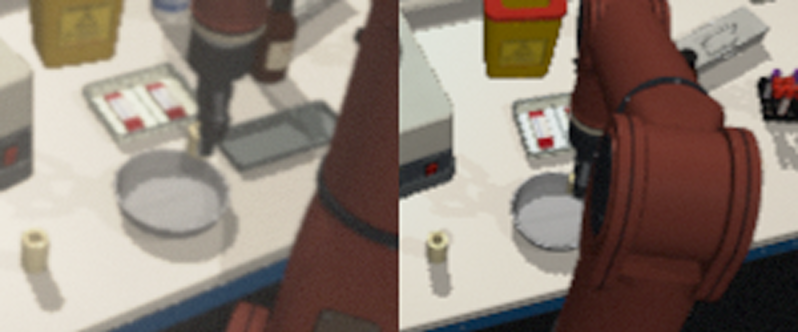

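Both packets lie flat side by side in the tray, and the roll is held above the dish. Lowering.

Emit:
send_rows(
  series=[
    [15,[0.001,0,-0.04],[0,0,0]],
    [15,[0,0,-0.04],[0,0,0]],
    [15,[0,0,-0.014],[0,0,0]],
    [15,[0,0,-0.003],[0,0,0]],
    [15,[0,0,0],[0,0,0]],
    [15,[0,0,0],[0,0,0]],
    [42,[0,0,0],[0,0,0]],
    [50,[0,0,0],[0,0,0]],
    [52,[0,0,0],[0,0,0]],
  ],
)

```text
t: 27.2
position: [0.4203, -0.2195, 0.0325]
eef_rot: [180.0, 0.0, 60.0]
wrist_force: [-0.5, -0.5, -0.1]
gripper_width: 0.522
grasp_force: 0.0
```

```bash
python3 - <<'E'
from plan import *
go([.4205,-.219,.032,60],[(.4205,-.219,.14,60),(.4235,.0105,.14,90)],52)
E
```

```text
[52, [-0.0, -0.0, 0.036], [0, 0, 0.0]],[52, [-0.0, -0.0, 0.036], [0, 0, 0.0]],[52, [0.0, 0.0, 0.036], [0, 0, 0.0]],
[52, [0.009, 0.039, 0.0], [0, 0, 5.0]],[52, [0.006, 0.04, 0.0], [0, 0, 5.0]],[52, [0.002, 0.039, 0.0], [0, 0, 5.0]],[52, [-0.002, 0.038, 0.0], [0, 0, 5.0]],[52, [-0.004, 0.037, 0.0], [0, 0, 5.0]],[52, [-0.008, 0.036, 0.0], [0, 0, 5.0]],
```

Emit:
send_rows(
  series=[
    [52,[0,0,0.036],[0,0,0]],
    [52,[0,0,0.036],[0,0,0]],
    [60,[0,0,0.036],[0,0,0]],
    [70,[0.009,0.039,0],[0,0,5]],
    [75,[0.006,0.04,0],[0,0,5]],
    [75,[0.002,0.039,0],[0,0,5]],
    [75,[-0.002,0.038,0],[0,0,5]],
    [75,[-0.004,0.037,0],[0,0,5]],
    [75,[-0.007,0.036,0],[0,0,5]],
    [75,[0,0,0],[0,0,0]],
    [75,[0,0,-0.02],[0,0,0]],
    [75,[0,0,-0.01],[0,0,0]],
    [75,[0,0,0],[0,0,0]],
  ],
)

```text
t: 28.82
position: [0.4238, 0.0091, 0.1097]
eef_rot: [-179.9, -0.0, 90.0]
wrist_force: [-0.3, 0.7, 0.3]
gripper_width: 0.747
grasp_force: 0.0
```

```bash
python3 - <<'E'
from h import *
s=cv2.cvtColor(snap('scene','s7.png'),cv2.COLOR_RGB2BGR)[150:270,230:390]; t=cv2.cvtColor(snap('top','t7.png'),cv2.COLOR_RGB2BGR)[140:260,220:380]
cv2.imwrite('pics/c7.png',cv2.resize(np.hstack([s,t]),None,fx=2.5,fy=2.5,interpolation=cv2.INTER_CUBIC))
E
```

```text
(no output)
```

View pics/c7.png

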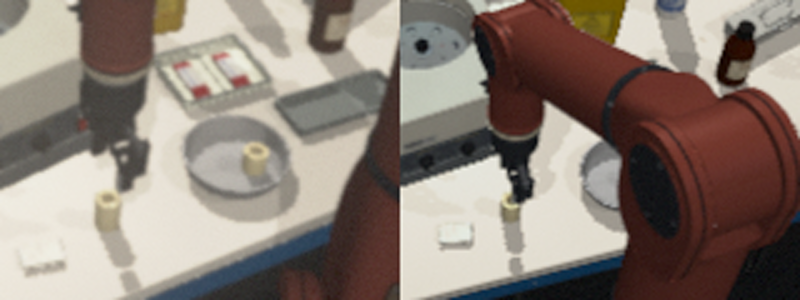

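The short roll stands in the dish (crop (256,158)), and the gripper is above the tall roll (108,208).

Emit:
send_rows(
  series=[
    [75,[0,0.002,-0.03],[0,0,0]],
    [75,[0,0,-0.03],[0,0,0]],
    [75,[0,0,-0.015],[0,0,0]],
    [75,[0,0,0],[0,0,0]],
    [45,[0,0,0],[0,0,0]],
    [25,[0,0,0],[0,0,0]],
    [15,[0,0,0],[0,0,0]],
    [15,[0,0,0],[0,0,0]],
    [15,[0,0,0],[0,0,0]],
  ],
)

```text
t: 30.05
position: [0.4251, 0.0115, 0.0364]
eef_rot: [179.9, 0.0, 90.0]
wrist_force: [-1.8, -0.6, 4.9]
gripper_width: 0.377
grasp_force: 29.3
```

```bash
python3 - <<'E'
from plan import *
go([.4238,.0105,.035,90],[(.4238,.0105,.14,90),(.4475,-.1726,.14,60)],15)
E
```

```text
[15, [-0.0, 0.0, 0.035], [0, 0, 0.0]],[15, [-0.0, 0.0, 0.035], [0, 0, 0.0]],[15, [0.0, 0.0, 0.035], [0, 0, 0.0]],
[15, [0.011, -0.034, 0.0], [0, 0, -6.0]],[15, [0.008, -0.035, 0.0], [0, 0, -6.0]],[15, [0.004, -0.037, 0.0], [0, 0, -6.0]],[15, [0.002, -0.038, 0.0], [0, 0, -6.0]],[15, [-0.001, -0.039, 0.0], [0, 0, -6.0]],
```

Emit:
send_rows(
  series=[
    [15,[0,0,0.035],[0,0,0]],
    [15,[0,0,0.035],[0,0,0]],
    [15,[0,0,0.035],[0,0,0]],
    [15,[0.011,-0.034,0],[0,0,-6]],
    [15,[0.008,-0.035,0],[0,0,-6]],
    [15,[0.004,-0.037,0],[0,0,-6]],
    [15,[0.001,-0.038,0],[0,0,-6]],
    [15,[-0.001,-0.039,0],[0,0,-6]],
    [15,[0,0,0],[0,0,0]],
    [15,[0,0,-0.03],[0,0,0]],
    [15,[0,0,0],[0,0,0]],
  ],
)

```text
t: 31.42
position: [0.4461, -0.1702, 0.1093]
eef_rot: [-179.8, 0.0, 60.1]
wrist_force: [0.4, 0.1, -0.8]
gripper_width: 0.376
grasp_force: 30.1
```

Emit:
send_rows(
  series=[
    [15,[0.001,-0.002,-0.035],[0,0,0]],
    [15,[0,0,-0.025],[0,0,0]],
    [15,[0,0,-0.008],[0,0,0]],
    [15,[0,0,0],[0,0,0]],
    [15,[0,0,0],[0,0,0]],
    [42,[0,0,0],[0,0,0]],
    [50,[0,0,0],[0,0,0]],
    [52,[0,0,0],[0,0,0]],
  ],
)

```text
t: 32.42
position: [0.4483, -0.1735, 0.0425]
eef_rot: [180.0, 0.0, 60.0]
wrist_force: [-0.4, 1.1, -0.6]
gripper_width: 0.523
grasp_force: 0.0
```

```bash
python3 - <<'E'
from plan import *
go([.447,-.172,.04,60],[(.447,-.172,.16,60),(.42,.20,.16,95)],52)
E
```

```text
[52, [0.0, -0.0, 0.04], [0, 0, 0.0]],[52, [0.0, -0.0, 0.04], [0, 0, 0.0]],[52, [0.0, 0.0, 0.04], [0, 0, 0.0]],
[52, [0.012, 0.041, 0.0], [0, 0, 3.9]],[52, [0.009, 0.043, 0.0], [0, 0, 3.9]],[52, [0.004, 0.042, 0.0], [0, 0, 3.9]],[52, [0.001, 0.043, 0.0], [0, 0, 3.9]],[52, [-0.003, 0.042, 0.0], [0, 0, 3.8]],[52, [-0.007, 0.042, 0.0], [0, 0, 3.9]],[52, [-0.011, 0.041, 0.0], [0, 0, 3.9]],[52, [-0.014, 0.04, 0.0], [0, 0, 3.9]],[52, [-0.018, 0.038, 0.0], [0, 0, 3.9]],
```

Emit:
send_rows(
  series=[
    [52,[0,0,0.04],[0,0,0]],
    [52,[0,0,0.04],[0,0,0]],
    [52,[0,0,0.04],[0,0,0]],
    [50,[0.012,0.041,0],[0,0,3.9]],
    [45,[0.009,0.043,0],[0,0,3.9]],
    [40,[0.004,0.042,0],[0,0,3.9]],
    [40,[0.001,0.043,0],[0,0,3.9]],
    [40,[-0.003,0.042,0],[0,0,3.8]],
    [40,[-0.007,0.042,0],[0,0,3.9]],
    [40,[-0.011,0.041,0],[0,0,3.9]],
    [40,[-0.014,0.04,0],[0,0,3.9]],
    [40,[-0.018,0.038,0],[0,0,3.9]],
    [40,[0,0,0],[0,0,0]],
  ],
)

```text
t: 34.05
position: [0.4197, 0.2016, 0.1626]
eef_rot: [180.0, -0.0, 95.4]
wrist_force: [0.6, -0.1, -0.9]
gripper_width: 0.398
grasp_force: 0.0
```

```bash
python3 - <<'E'
from h import *
for c,a,b in(('top',(171.7,254.5),(200.2,240.1)),('scene',(154.6,293),(191.8,269.4))):
    A,B=ray(c,a,.0045)[:2],ray(c,b,.0045)[:2]; d=A-B; print(c,A.round(4),B.round(4),((A+B)/2).round(4),np.hypot(*d).round(3),np.degrees(np.arctan2(d[1],d[0])).round(1))
t=cv2.cvtColor(snap('top','t8.png'),cv2.COLOR_RGB2BGR); s=cv2.cvtColor(snap('scene','s8.png'),cv2.COLOR_RGB2BGR)
R=lambda i:cv2.resize(i,(400,300),interpolation=cv2.INTER_CUBIC)
cv2.imwrite('pics/c8.png',np.vstack([np.hstack([R(t[234:264,166:206]),R(s[180:246,290:378])]),np.hstack([R(s[264:300,150:198]),R(t[140:245,260:400])])]))
E
```

```text
top [0.39   0.4103] [0.4246 0.2861] [0.4073 0.3482] 0.129 105.5
scene [0.3899 0.4129] [0.422  0.2885] [0.4059 0.3507] 0.129 104.4
```

View pics/c8.png

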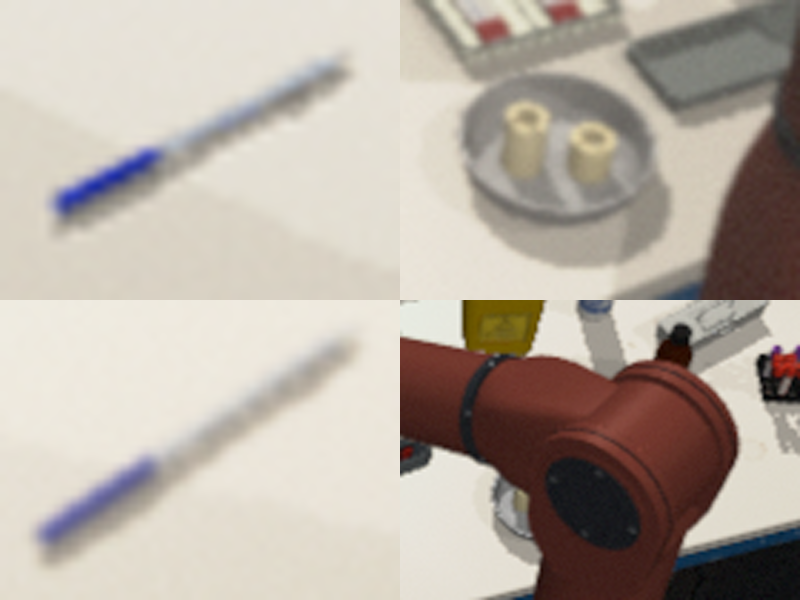

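Both rolls stand upright in the dish (panel (525,140) and (592,150)). Pen ends are at top px (171.4,253.9) and (199.9,239.8), scene px (154.6,292.0) and (191.8,268.0).

```bash
python3 - <<'E'
from plan import *
C=[]
for c,a,b in(('top',(171.35,253.85),(199.85,239.75)),('scene',(154.6,292),(191.8,268))):
    A,B=ray(c,a,.006)[:2],ray(c,b,.006)[:2]; d=A-B; C.append((A+B)/2); print(c,A.round(4),B.round(4),((A+B)/2).round(4),np.hypot(*d).round(3),np.degrees(np.arctan2(d[1],d[0])).round(1))
m=np.mean(C,0).round(3)
go([.420,.201,.1625,95.4],[(m[0],m[1],.07,105)],40)
E
```

```text
top [0.3925 0.4111] [0.4257 0.2871] [0.4091 0.3491] 0.128 105.0
scene [0.3921 0.412 ] [0.4258 0.2869] [0.409  0.3495] 0.13 105.1
[40, [0.002, 0.036, -0.023], [0, 0, 2.4]],[40, [-0.001, 0.036, -0.023], [0, 0, 2.4]],[40, [-0.005, 0.038, -0.023], [0, 0, 2.4]],[40, [-0.007, 0.038, -0.024], [0, 0, 2.4]],
```

Emit:
send_rows(
  series=[
    [40,[0.002,0.036,-0.023],[0,0,2.4]],
    [40,[-0.001,0.036,-0.023],[0,0,2.4]],
    [40,[-0.005,0.038,-0.023],[0,0,2.4]],
    [40,[-0.007,0.038,-0.024],[0,0,2.4]],
    [40,[0,0,0],[0,0,0]],
    [40,[0,0,-0.03],[0,0,0]],
    [40,[0,0,-0.014],[0,0,0]],
    [40,[0,0,-0.003],[0,0,0]],
    [40,[0,0,0],[0,0,0]],
  ],
)

```text
t: 35.28
position: [0.4108, 0.3463, 0.0229]
eef_rot: [180.0, -0.0, 104.6]
wrist_force: [-0.1, 0.1, 0.6]
gripper_width: 0.399
grasp_force: 0.0
```

Emit:
send_rows(
  series=[
    [30,[-0.001,0.003,0],[0,0,0.4]],
    [18,[0,0,0],[0,0,0]],
    [8,[0,0,0],[0,0,0]],
    [2,[0,0,0],[0,0,0]],
    [2,[0,0,0],[0,0,0]],
    [2,[0,0,0],[0,0,0]],
  ],
)

```text
t: 36.02
position: [0.4094, 0.3499, 0.0228]
eef_rot: [180.0, -0.0, 105.0]
wrist_force: [-1.2, -0.3, 5.0]
gripper_width: 0.075
grasp_force: 29.7
```

```bash
python3 - <<'E'
from plan import *
go([.409,.349,.022,105],[(.409,.349,.08,105),(.42,.20,.16,95),(.42,-.26,.16,87),(.470,-.409,.12,86)],2)
E
```

```text
[2, [-0.0, 0.0, 0.029], [0, 0, 0.0]],[2, [0.0, 0.0, 0.029], [0, 0, 0.0]],
[2, [0.007, -0.038, 0.02], [0, 0, -2.5]],[2, [0.005, -0.038, 0.02], [0, 0, -2.5]],[2, [0.001, -0.037, 0.02], [0, 0, -2.5]],[2, [-0.002, -0.036, 0.02], [0, 0, -2.5]],
[2, [0.019, -0.038, 0.0], [0, 0, -0.7]],[2, [0.015, -0.04, 0.0], [0, 0, -0.8]],[2, [0.012, -0.041, 0.0], [0, 0, -0.7]],[2, [0.008, -0.042, 0.0], [0, 0, -0.7]],[2, [0.004, -0.044, 0.0], [0, 0, -0.7]],[2, [0.0, -0.043, 0.0], [0, 0, -0.8]],[2, [-0.003, -0.044, 0.0], [0, 0, -0.7]],[2, [-0.008, -0.043, 0.0], [0, 0, -0.7]],[2, [-0.012, -0.043, 0.0], [0, 0, -0.7]],[2, [-0.015, -0.042, 0.0], [0, 0, -0.8]],[2, [-0.02, -0.04, 0.0], [0, 0, -0.7]],
[2, [0.016, -0.035, -0.01], [0, 0, -0.2]],[2, [0.014, -0.036, -0.01], [0, 0, -0.3]],[2, [0.011, -0.038, -0.01], [0, 0, -0.2]],[2, [0.009, -0.04, -0.01], [0, 0, -0.3]],
```

Emit:
send_rows(
  series=[
    [2,[0,0,0.029],[0,0,0]],
    [2,[0,0,0.029],[0,0,0]],
    [2,[0.007,-0.038,0.02],[0,0,-2.5]],
    [2,[0.005,-0.038,0.02],[0,0,-2.5]],
    [2,[0.001,-0.037,0.02],[0,0,-2.5]],
    [2,[-0.002,-0.036,0.02],[0,0,-2.5]],
    [2,[0.019,-0.038,0],[0,0,-0.7]],
    [2,[0.015,-0.04,0],[0,0,-0.8]],
    [2,[0.012,-0.041,0],[0,0,-0.7]],
    [2,[0.008,-0.042,0],[0,0,-0.7]],
    [2,[0.004,-0.044,0],[0,0,-0.7]],
    [2,[0,-0.043,0],[0,0,-0.8]],
    [2,[-0.003,-0.044,0],[0,0,-0.7]],
    [2,[-0.008,-0.043,0],[0,0,-0.7]],
    [2,[-0.012,-0.043,0],[0,0,-0.7]],
    [2,[-0.015,-0.042,0],[0,0,-0.8]],
    [2,[-0.02,-0.04,0],[0,0,-0.7]],
  ],
)

```text
t: 38.15
position: [0.4197, -0.2608, 0.1603]
eef_rot: [180.0, 0.0, 87.0]
wrist_force: [1.1, -0.2, 0.2]
gripper_width: 0.078
grasp_force: 29.4
```

Emit:
send_rows(
  series=[
    [2,[0.016,-0.035,-0.01],[0,0,-0.2]],
    [2,[0.014,-0.036,-0.01],[0,0,-0.3]],
    [2,[0.011,-0.038,-0.01],[0,0,-0.2]],
    [2,[0.009,-0.04,-0.01],[0,0,-0.3]],
    [2,[0,0,-0.03],[0,0,0]],
    [2,[0,0,0],[0,0,0]],
    [2,[0,0,0],[0,0,0]],
  ],
)

```text
t: 39.02
position: [0.4707, -0.408, 0.0912]
eef_rot: [180.0, 0.0, 86.1]
wrist_force: [-0.3, -0.6, 0.2]
gripper_width: 0.083
grasp_force: 29.4
```

```bash
python3 - <<'E'
from h import *
s=cv2.cvtColor(snap('scene','s9.png'),cv2.COLOR_RGB2BGR)[140:240,290:423]; t=cv2.cvtColor(snap('top','t9.png'),cv2.COLOR_RGB2BGR)[130:230,280:413]
cv2.imwrite('pics/c9.png',cv2.resize(np.hstack([s,t]),None,fx=3,fy=3,interpolation=cv2.INTER_CUBIC))
E
```

```text
(no output)
```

View pics/c9.png

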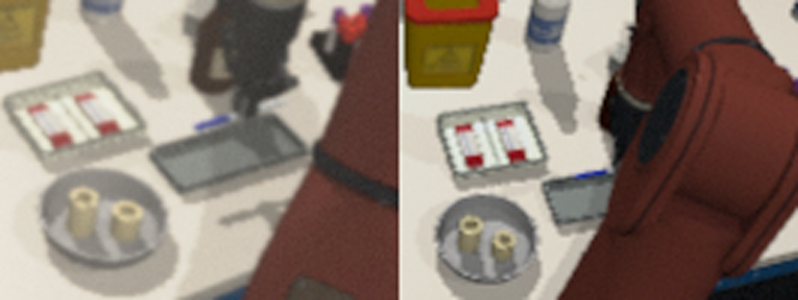

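Pen is held level, parallel to the trough. A quick check of the trough centre (scene crop corners (152,157), (188,192), (305,150), (262,113)).

```bash
python3 - <<'E'
from h import *
f=lambda x,y,z:ray('scene',(290+x/3-.33,140+y/3-.33),z)[:2]
P=np.array([f(*p,.016) for p in((152,157),(188,192),(305,150),(262,113))]); print(P.round(3).tolist(),P.mean(0).round(4))
A,B=f(197,127,.073),f(285,103,.073); print(A.round(3),B.round(3),((A+B)/2).round(3),np.degrees(np.arctan2(*(A-B)[::-1])).round(1))
E
```

```text
[[0.503, -0.312], [0.434, -0.314], [0.431, -0.488], [0.51, -0.485]] [ 0.4695 -0.3998]
[ 0.475 -0.346] [ 0.464 -0.468] [ 0.47  -0.407] 85.0
```

Emit:
send_rows(
  series=[
    [2,[0,0.003,-0.03],[0,0,0]],
    [2,[0,0,-0.025],[0,0,0]],
    [2,[0,0,-0.008],[0,0,0]],
    [2,[0,0,-0.002],[0,0,0]],
    [2,[0,0,0],[0,0,0]],
    [12,[0,0,0],[0,0,0]],
    [18,[0,0,0],[0,0,0]],
    [22,[0,0,0],[0,0,0]],
    [22,[0,0,0.005],[0,0,0]],
    [22,[0,0,0.03],[0,0,0]],
    [22,[0,0,0.04],[0,0,0]],
    [22,[0,0,0.05],[0,0,0]],
    [22,[0,0,0.05],[0,0,0]],
    [22,[-0.02,-0.04,0.03],[0,0,0]],
    [22,[-0.02,-0.04,0],[0,0,0]],
    [22,[-0.02,-0.04,0],[0,0,0]],
    [22,[-0.02,-0.04,0],[0,0,0]],
    [22,[0,0,0],[0,0,0]],
  ],
)

```text
t: 41.38
position: [0.3865, -0.5692, 0.2298]
eef_rot: [-179.9, 0.1, 85.7]
wrist_force: [1.0, -0.1, -0.3]
gripper_width: 0.219
grasp_force: 0.0
```

```bash
python3 - <<'E'
from h import *
s=cv2.cvtColor(snap('scene','s10.png'),cv2.COLOR_RGB2BGR); t=cv2.cvtColor(snap('top','t10.png'),cv2.COLOR_RGB2BGR)
R=lambda i:cv2.resize(i,(400,300),interpolation=cv2.INTER_CUBIC)
cv2.imwrite('pics/c10.png',np.vstack([np.hstack([R(s[140:240,290:423]),R(t[130:230,280:413])]),np.hstack([R(s[200:320,100:260]),R(t)])]))
E
```

```text
(no output)
```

View pics/c10.png

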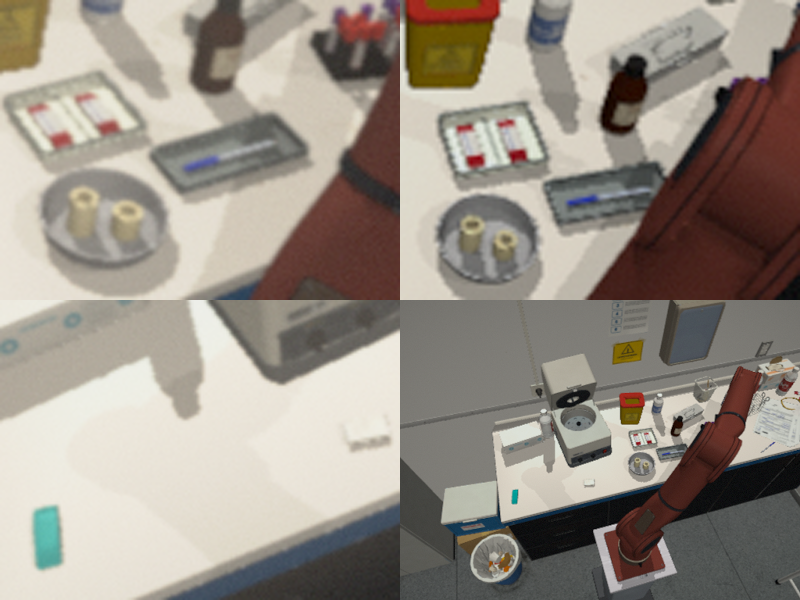

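All five items are placed: packets flat side by side in the tray, rolls upright in the dish, pen lying along the trough. The gauze, bottle and turquoise look-alike have not moved.

```bash
python3 -c "
from workcell import ctrl
print(ctrl.sign_off())"
```

```text
the job is handed in; nothing more can be done
None
```

The job is done and handed in at about 41 s of the 141 s allowed: both packets lie flat side by side in the tray, both rolls stand in the dish, the pen lies along the trough, and the gauze pad and brown bottle were left where they were.

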